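Touch-count the row on a colony counter's check plate

ROBOT

A 6-joint arm with a two-finger parallel gripper is mounted at the origin on the work surface. World frame = base frame: x ahead of the robot, y to its left, z up, the work surface at z = 0. Lengths are in m, angles in degrees, forces in N, time in s.
With the tool pointing down it reaches from about 0.275 to 0.875 m from the base axis. Payload 12.5 kg.
Tool frame: the origin (TCP) lies midway between the tips of the shut fingers; the grasp point (between the pads) lies 19 mm behind it; x points along the fingers, z is the direction in which the jaws open and shut, and the axes are right-handed (so a half turn about x gives the same grasp; the last joint's range is limited). The gripper opens to 85 mm and grips with 20 to 120 N. Pads are 22 mm wide; open, the fingers measure 114 mm over their backs; the gripper's body (76 mm by 85 mm) begins 54 mm behind the grasp point. The pads swing forward as they close: fully open they stand 13 mm farther back than shut.
Start: joints at [65.168, 20.094, 94.641, -0, 65.266, -4.847], TCP at [0.188, 0.517, 0.231] pointing down, gripper open.
Joint ranges: [-157.81, 157.81], [-45, 120.19], [0.68, 151.7], [-89.99, 269.99], [4.06, 180], [-164.3, 164.3]. Speed limits (degrees/s): [127.2, 127.2, 159.86, 180, 180, 180].

INTERFACE

Orientations are given as [roll, pitch, yaw] about the fixed x, y, z axes, in that order (R = Rz(yaw) Ry(pitch) Rx(roll)).
In Python, from bench import sensors, optics, finish_job gives the robot as it stands.
- The arm moves only by the tool step_arm, never from a script. Its argument "increments" is one flat list of numbers, 4 for each row, row after row: the shift along the tool's x, y, z normalised to -1 to 1, where 1 is 0.08 m, then the turn about the tool's x normalised to -1 to 1, where 1 is 90 degrees. A call has 1 to 8 rows; each row is the pose to reach, as a shift and turn from the pose measured when the call began, along the tool's axes at that moment; what a row does not reach only later rows make up. A row lasts 1/12 s, in which the tool goes at most 41.7 mm and 7.16 degrees, less where a joint would pass 70% of its speed; a pose out of reach is approached as far as the arm can. A call with a number of a shift or a turn outside -1 to 1 is refused whole. A call with a gripper value outside its range is refused whole. "grip" is the opening, from -1 (shut) to 1 (fully open), so that 0 is half open, set as the call begins (left out, the last holds). The fingers move at their own pace and stop on an object; the grip force is fixed at half the most. Time passes only in rows, so rows that repeat a pose let the fingers close. It gives the time, the measured TCP pose, the force and the opening at its end, in the units of the state.
- sensors.get_state(): the state, without advancing time (a new reading comes with each control period).
- optics.snapshot(name): name is "side" or "top" or "wrist"; returns a dict with "frame" (480x640x3 uint8, red, green, blue), "depth" (480x640 float32, m along the optical axis (not along the pixel's ray), 0 where there is no reading), "mtx" (3x3 intrinsics, pixels), "eye" and "attitude" of the camera in the world. Camera axes: x right, y down, z forward; pixel columns grow to the right and rows downward; lengths in m; the calibration is good to about 2 mm. A picture is of the moment at which its call begins.
- finish_job(): hands the job in, once; it reports no verdict.
The state is a dict: "t": time; "joint_positions": joint angles; "qvel": joint speeds; "tau": joint torques, N m; "position": TCP position; "eef_rot": TCP orientation; "wrist_force": force on the tool from outside, world axes, zero at the start; "ft_torque": the same for the moment, N m; "opening": finger opening in m.
Only numpy, scipy, OpenCV 4.12 (cv2) and the standard library are available. Lean on these libraries where they do the work, as an engineer would, in place of code of your own. Each camera call takes 0.05 s, during which the arm holds its last target.

TASK

Check the colony counter by touch-counting its check plate: with shut fingertips, gently press on the domes along the grey line one after another, first the blue, then the two orange ones as the line passes them, and last the green, each time until the sprung stage under the plate visibly gives, but never pushing it down hard to its stop. Finish while still holding the green dome lightly pressed. Do not touch the black domes, do not lift or turn the plate, and leave the marker, dish stack, bottle and jar as they stand.

Things in the scene. Friction and masses are not known exactly. Their poses are not given: they have to be found in the camera images.
- counter: colony counter, a pale housing 300 (x) x 240 (y) mm, deck 60 mm high, with a low panel 103 mm high along its +x edge (inner face at x = +95 mm); fixed; origin under its centre on the table, z up
- stage (a joint): how far the sprung square stage (warm yellow, 168 mm across, centred 20 mm to -x of the counter's centre) is pressed down, in m: 0 at rest, stop at 0.011. It moves straight down on a soft spring: about 2 N starts it, then 0.7 N per mm (about 3.5 N at 2 mm, 5 N at 4 mm, 8 N at 8.5 mm). A touch counts from 2 mm down; more than 8.5 mm is too hard
- stage_top (a point): centre of the stage's upper face, 80 mm above the table at rest; goes down with the stage
- plate: check plate: loose white disc, 150 mm across, 8 mm thick, 150 g, lying flat on the stage between four aluminium lips that stand 4 mm above the stage face, at any turn; origin at the centre of its underside, z up. A flat grey line on it joins blue, orange 1, orange 2 and green; domes stand 40 mm or more apart between centres
- dome_blue: blue dome on the plate, 14 mm across and 9 mm high with a 10 mm flat top; origin at the centre of its foot on the plate's upper face, so its top is 9 mm above the origin. First of the row
- dome_orange_1: orange dome on the plate, 14 mm across and 9 mm high with a 10 mm flat top; origin at the centre of its foot on the plate's upper face, so its top is 9 mm above the origin. Second of the row, next to the blue
- dome_orange_2: orange dome on the plate, 14 mm across and 9 mm high with a 10 mm flat top; origin at the centre of its foot on the plate's upper face, so its top is 9 mm above the origin. Third of the row, next to the green
- dome_green: green dome on the plate, 14 mm across and 9 mm high with a 10 mm flat top; origin at the centre of its foot on the plate's upper face, so its top is 9 mm above the origin. Last of the row, to be held
- dome_black_1: black dome on the plate, 14 mm across and 9 mm high with a 10 mm flat top; origin at the centre of its foot on the plate's upper face, so its top is 9 mm above the origin. Not to be touched
- dome_black_2: black dome on the plate, 14 mm across and 9 mm high with a 10 mm flat top; origin at the centre of its foot on the plate's upper face, so its top is 9 mm above the origin. Not to be touched
- marker: orange marker pen with black cap lying on the table beside the counter, 133 mm long, 15 mm thick; origin below its middle, x along it; leave alone
- dish_stack: stack of three culture dishes, 90 mm across, 45 mm high, standing beside the counter; origin at the centre of its underside; leave alone
- reagent: small green bottle, 44 mm across, 85 mm high, blue cap; origin at the centre of its underside; leave alone
- jar: small amber jar, 52 mm across, 60 mm high, red cap; origin at the centre of its underside; leave alone
Things that resemble listed ones, but are neither listed nor needed, are in the scene too. Of the things shaped like the plate, the white one is meant.

How it is judged:
By the outcome, as a careful person would: the job done as asked, in the order asked, and still so for the second after the job is handed in, while the arm keeps its last pose, push and grip.
It also fails if it takes over 43 s, if anything falls off the work surface, if the arm or the gripper's body presses on something with over 40 N, if the wrist force passes 120 N, or if a joint passes its speed limit or range.

## Working session

There is one attempt and no reset: what is moved stays moved. The work goes in short steps, Python scripts to look and compute and a tool call to move; the robot and the scene stay as the last step left them, time stands still between calls to the robot, and variables do not carry over. Pictures are saved under pics/ and viewed, and the job is handed in when it is done.

Besides the shell and the picture viewer there is one more tool, called after "Emit:" in YAML: its name, and indented under it one key for each argument. step_arm: Moves the arm, as the interface text tells. Its arguments: {"type":"object","properties":{"increments":{"type":"array"},"grip":{"type":"number"}},"required":["increments"]}

```bash
mkdir -p pics; ls; python3 - <<'E'
from bench import sensors, optics
import cv2,pickle
print(sensors.get_state())
for n in ["side","top","wrist"]:
    s=optics.snapshot(n); pickle.dump(s,open(f"pics/{n}0.pkl","wb"))
    cv2.imwrite(f"pics/{n}0.png",s["frame"][:,:,::-1]); print(n,s["mtx"].tolist(),s["eye"],s["attitude"])
E
```

```text
pics
{'t': 0.0, 'joint_positions': array([ 6.51672121e+01,  2.01245058e+01,  9.46780320e+01, -5.28427505e-04,
        6.52661384e+01, -4.84741759e+00]), 'qvel': array([ 0.1064629 ,  0.0041243 , -0.10969792,  0.11136434, -0.10614918,
        0.07853085]), 'tau': array([-3.19859275e-03, -5.06094968e+01, -2.91397297e+01, -1.57120617e-04,
        4.45630867e-03, -5.80215760e-05]), 'position': array([0.18781449, 0.51657419, 0.23074964]), 'eef_rot': array([ 175.55277207,   89.93132221, -114.43237684]), 'wrist_force': array([ 0.88435678, -0.54382176, -0.63246366]), 'ft_torque': array([-0.00193003, -0.01211183,  0.00221939]), 'opening': 0.08516839859637766}
side [[457.7349400877208, 0.0, 312.99087327535625], [0.0, 457.7349400877208, 238.38263004679825], [0.0, 0.0, 1.0]] [ 0.39424407 -0.53727128  0.5096314 ] [-124.34808111   -1.04874128  -17.56867049]
top [[507.05281837709356, 0.0, 313.7928719084927], [0.0, 507.05281837709356, 246.17048021390247], [0.0, 0.0, 1.0]] [0.47856371 0.0781331  1.07239233] [-174.45243063   -1.42505084  -91.60508647]
wrist [[401.6360324343818, 0.0, 317.86579704161375], [0.0, 401.6360324343818, 237.32744545095952], [0.0, 0.0, 1.0]] [0.1223065  0.54082883 0.37371201] [1.64033787e+02 1.74958071e-02 7.00089425e+01]
```

View pics/top0.png

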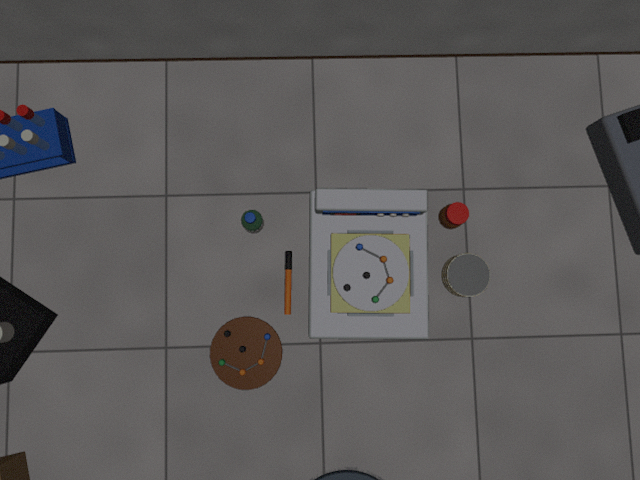

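View pics/side0.png

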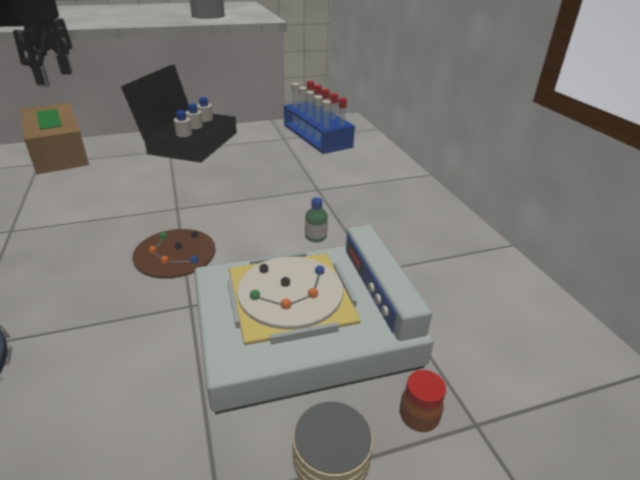

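View pics/wrist0.png

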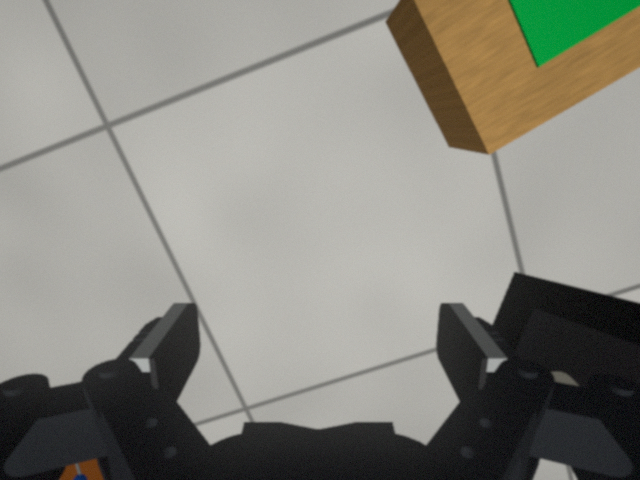

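Two disc-shaped candidates appear in the top view: the white disc on the counter's yellow stage at (370,272), and a brown decoy on the table at (246,352). By the description it is the white one. Next is a close crop to check this and read off the domes.

```bash
python3 - <<'E'
import cv2
a=cv2.imread("pics/top0.png")[225:320,320:420]; cv2.imwrite("pics/topc.png",cv2.resize(a,None,fx=6,fy=6,interpolation=cv2.INTER_CUBIC))
a=cv2.imread("pics/side0.png")[245:345,220:370]; cv2.imwrite("pics/sidec.png",cv2.resize(a,None,fx=5,fy=5,interpolation=cv2.INTER_CUBIC))
E
```

```text
(no output)
```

View pics/topc.png

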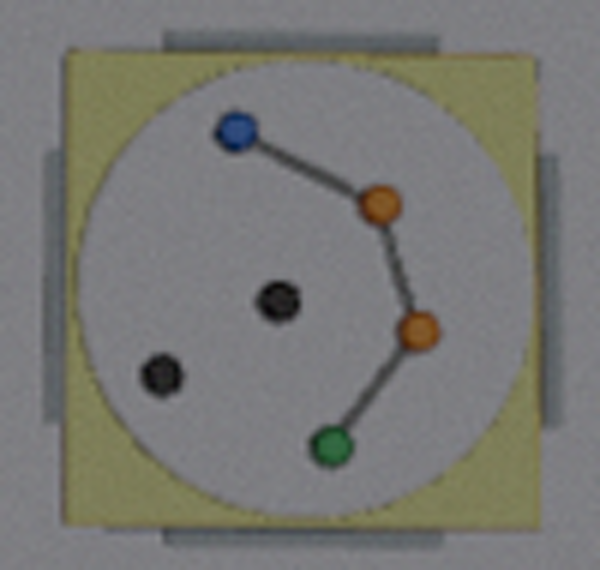

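View pics/sidec.png

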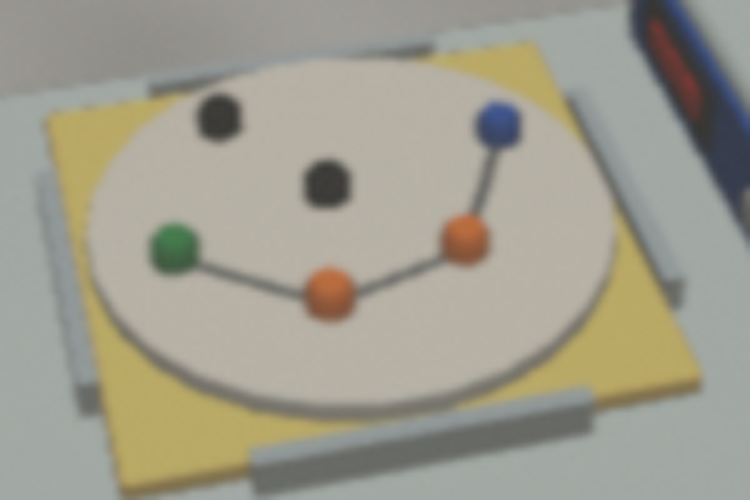

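```bash
cat > h.py <<'E'
import numpy as np, pickle, cv2
from scipy.spatial.transform import Rotation as Ro
def rot(a): return Ro.from_euler('xyz',a,degrees=True).as_matrix()
def P(s):
    R=rot(s["attitude"]); return s["mtx"]@np.hstack([R.T,(-R.T@s["eye"])[:,None]])
def tri(s1,p1,s2,p2):
    X=cv2.triangulatePoints(P(s1),P(s2),np.array(p1,float).T,np.array(p2,float).T); return (X[:3]/X[3]).T
def ray(s,p,z):
    R=rot(s["attitude"]); d=R@np.linalg.inv(s["mtx"])@np.array([p[0],p[1],1.]); return s["eye"]+d*(z-s["eye"][2])/d[2]
E
python3 - <<'E'
from h import *
from bench import sensors
t,s=[pickle.load(open(f"pics/{n}0.pkl","rb")) for n in("top","side")]
N=["blue","o1","o2","green","bk1","bk2"]
a=(np.array([(237,132),(381,205),(418,331),(332,446),(279,301),(162,375)])+.5)/6-.5+[320,225]
b=(np.array([(498,125),(465,239),(330,294),(174,249),(326,184),(219,117)])+.5)/5-.5+[220,245]
X=tri(t,a,s,b)
np.set_printoptions(precision=4,suppress=True)
for n,x,p,q in zip(N,X,a,b): print(n,x,ray(t,p,.094),ray(s,q,.093))
for i,p in enumerate(a):
    d=t["depth"][int(round(p[1])),int(round(p[0]))]; Rr=rot(t["attitude"])
    print(N[i],t["eye"]+Rr@np.linalg.inv(t["mtx"])@np.array([p[0],p[1],1])*d)
st=sensors.get_state(); print(rot(st["eef_rot"]),st["position"],st["t"])
E
```

```text
blue [ 0.5701 -0.0371  0.0921] [ 0.5698 -0.0369  0.094 ] [ 0.5698 -0.0382  0.093 ]
o1 [ 0.5453 -0.083   0.0924] [ 0.5449 -0.0827  0.094 ] [ 0.5453 -0.0837  0.093 ]
o2 [ 0.5042 -0.0934  0.0918] [ 0.5039 -0.093   0.094 ] [ 0.5041 -0.0947  0.093 ]
green [ 0.468  -0.064   0.0919] [ 0.4679 -0.0637  0.094 ] [ 0.4679 -0.0652  0.093 ]
bk1 [ 0.5149 -0.0487  0.0918] [ 0.5148 -0.0484  0.094 ] [ 0.5146 -0.0501  0.093 ]
bk2 [ 0.4923 -0.0101  0.0918] [ 0.4921 -0.0098  0.094 ] [ 0.4922 -0.0116  0.093 ]
blue [ 0.5695 -0.0365  0.0972]
o1 [ 0.5447 -0.0822  0.0969]
o2 [ 0.5039 -0.0926  0.096 ]
green [ 0.4679 -0.0632  0.0977]
bk1 [ 0.5147 -0.048   0.0972]
bk2 [ 0.4921 -0.0097  0.0958]
[[-0.0003 -0.9398  0.3417]
 [-0.0007  0.3417  0.9398]
 [-1.      0.     -0.0008]] [0.1879 0.5167 0.2309] 0.15
```

Emit:
step_arm:
  increments: [0,-0.5,-0.35,0,0,-1,-0.7,0,0,-1,-0.7,0]
  grip: -1

```text
t: 0.4
position: [0.2452, 0.4337, 0.2305]
eef_rot: [-172.5, 89.9, -102.5]
wrist_force: [-0.4, -0.0, 0.0]
opening: 0.0516
```

Emit:
step_arm:
  increments: [0,-0.5,-0.35,0,0,-1,-0.7,0,0,-1,-0.7,0]

```text
t: 0.65
position: [0.3025, 0.3506, 0.2305]
eef_rot: [-169.4, 89.8, -99.5]
wrist_force: [-0.5, -0.1, -0.1]
opening: 0.0118
```

Emit:
step_arm:
  increments: [0,-0.5,-0.35,0,0,-1,-0.7,0,0,-1,-0.7,0]

```text
t: 0.9
position: [0.36, 0.2676, 0.2308]
eef_rot: [-163.9, 89.7, -94.0]
wrist_force: [-0.1, -0.1, -0.5]
opening: -0.0002
```

Emit:
step_arm:
  increments: [0,-0.5,-0.35,0,0,-1,-0.7,0,0,-1,-0.7,0]

```text
t: 1.15
position: [0.4175, 0.1844, 0.2311]
eef_rot: [-157.6, 89.7, -87.9]
wrist_force: [-0.4, 0.5, 0.7]
opening: 0.0001
```

Emit:
step_arm:
  increments: [0,-0.5,-0.35,0,0,-1,-0.7,0,0,-1,-0.7,0]

```text
t: 1.4
position: [0.475, 0.101, 0.2315]
eef_rot: [-150.2, 89.7, -80.5]
wrist_force: [-1.2, -0.5, 0.1]
opening: 0.0002
```

Emit:
step_arm:
  increments: [0.3,-0.4,-0.3,0,0.6,-0.85,-0.6,0,0.6,-0.85,-0.6,0,0.6,-0.85,-0.6,0]

```text
t: 1.73
position: [0.5224, 0.0299, 0.1818]
eef_rot: [178.6, 89.6, -111.9]
wrist_force: [-0.5, 0.5, 0.3]
opening: -0.0001
```

```bash
cat > d.py <<'E'
from h import *
from bench import sensors
import sys
T={"blue":(.5701,-.0370),"o1":(.5452,-.0828),"o2":(.5041,-.0934),"green":(.4680,-.0640)}
def go(n,z):
    st=sensors.get_state(); R=rot(st["eef_rot"]); d=np.array([*T[n],z])-st["position"]
    print(n,"inc",np.round(R.T@d/.08,3),"pos",np.round(st["position"],4),"tilt",np.round(R[:,0],4),"F",np.round(st["wrist_force"],2),"t",st["t"])
if __name__=="__main__": go(sys.argv[1],float(sys.argv[2]))
E
python3 d.py blue .125
```

```text
blue inc [ 0.713 -0.852 -0.569] pos [0.5224 0.0299 0.1818] tilt [-0.0023 -0.0057 -1.    ] F [-0.51  0.47  0.35] t 1.7333
```

Emit:
step_arm:
  increments: [0.1,-0.4,-0.3,0,0.3,-0.85,-0.57,0,0.6,-0.85,-0.57,0,0.7,-0.85,-0.57,0,0.7,-0.85,-0.57,0,0.7,-0.85,-0.57,0]

```text
t: 2.23
position: [0.5693, -0.0356, 0.1268]
eef_rot: [171.3, 89.6, -119.1]
wrist_force: [0.6, -0.1, 0.5]
opening: 0.0002
```

```bash
python3 d.py blue .1; python3 - <<'E'
from bench import optics
import cv2,pickle
for n in ["side","wrist","top"]:
    s=optics.snapshot(n); pickle.dump(s,open(f"pics/{n}1.pkl","wb")); f=s["frame"][:,:,::-1]
    cv2.imwrite(f"pics/{n}1.png",f if n=="wrist" else cv2.resize(f[200:350,200:400],None,fx=4,fy=4,interpolation=cv2.INTER_CUBIC) if n=="side" else cv2.resize(f[210:350,300:440],None,fx=4,fy=4,interpolation=cv2.INTER_CUBIC))
E
```

```text
blue inc [ 0.334 -0.015 -0.011] pos [ 0.5693 -0.0356  0.1268] tilt [-0.003  -0.0054 -1.    ] F [ 0.62 -0.08  0.53] t 2.2333
```

View pics/side1.png

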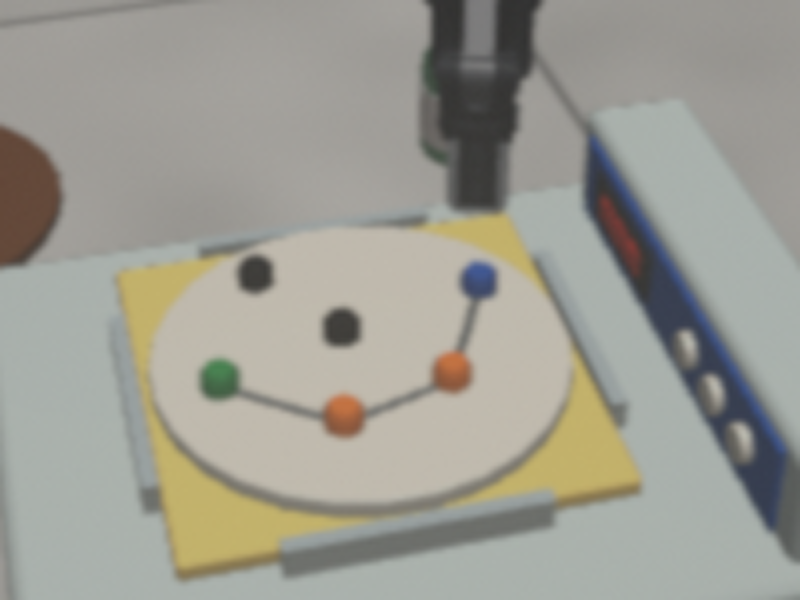

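View pics/wrist1.png

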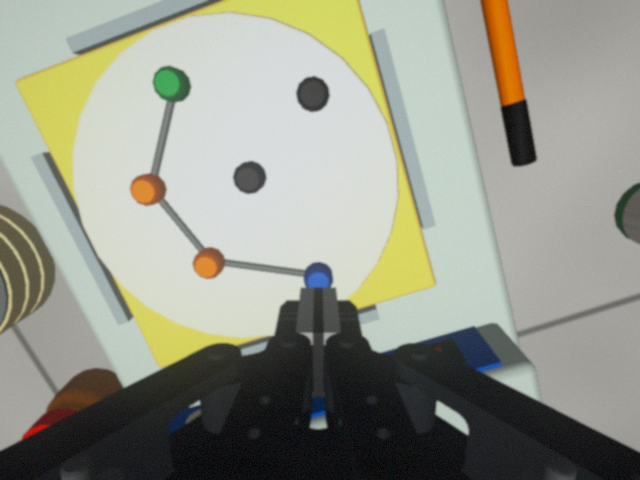

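The fingertip (478,210) stands straight above the blue dome (480,282) in the side crop. In the wrist view the tip (318,295) lies right behind blue (318,275). I'm starting the descent.

Emit:
step_arm:
  increments: [0.15,-0.015,-0.01,0,0.3,-0.015,-0.01,0,0.32,-0.015,-0.01,0,0.32,-0.015,-0.01,0]

```text
t: 2.72
position: [0.5703, -0.0371, 0.1008]
eef_rot: [174.5, 89.6, -115.9]
wrist_force: [-0.9, -0.1, -0.2]
opening: 0.0002
```

```bash
python3 d.py blue .093
```

```text
blue inc [0.097 0.002 0.001] pos [ 0.5703 -0.0371  0.1008] tilt [-0.0027 -0.0056 -1.    ] F [-0.86 -0.06 -0.21] t 2.7167
```

Emit:
step_arm:
  increments: [0.03,0,0,0,0.06,0,0,0,0.08,0,0,0,0.1,0,0,0,0.1,0,0,0,0.1,0,0,0]

```text
t: 3.22
position: [0.5703, -0.0372, 0.093]
eef_rot: [176.3, 89.6, -114.2]
wrist_force: [-1.6, -0.2, 5.0]
opening: 0.0001
```

```bash
python3 d.py blue .093
```

```text
blue inc [0.    0.003 0.001] pos [ 0.5703 -0.0372  0.093 ] tilt [-0.0025 -0.0056 -1.    ] F [-1.6  -0.19  4.97] t 3.2167
```

```bash
cat > look.py <<'E'
from bench import optics,sensors
import cv2,pickle,sys,numpy as np
k=sys.argv[1]
s=optics.snapshot("side"); f=s["frame"][:,:,::-1]
F=[sensors.get_state()["wrist_force"]]
optics.snapshot("top"); F.append(sensors.get_state()["wrist_force"])
optics.snapshot("top"); F.append(sensors.get_state()["wrist_force"])
print("F",np.mean(F,0).round(2),"z",sensors.get_state()["position"].round(4))
cv2.imwrite(f"pics/side_{k}.png",cv2.resize(f[200:350,200:400],None,fx=4,fy=4,interpolation=cv2.INTER_CUBIC))
E
python3 look.py blue
```

```text
F [-1.17  0.78  5.03] z [ 0.5703 -0.0372  0.093 ]
```

View pics/side_blue.png

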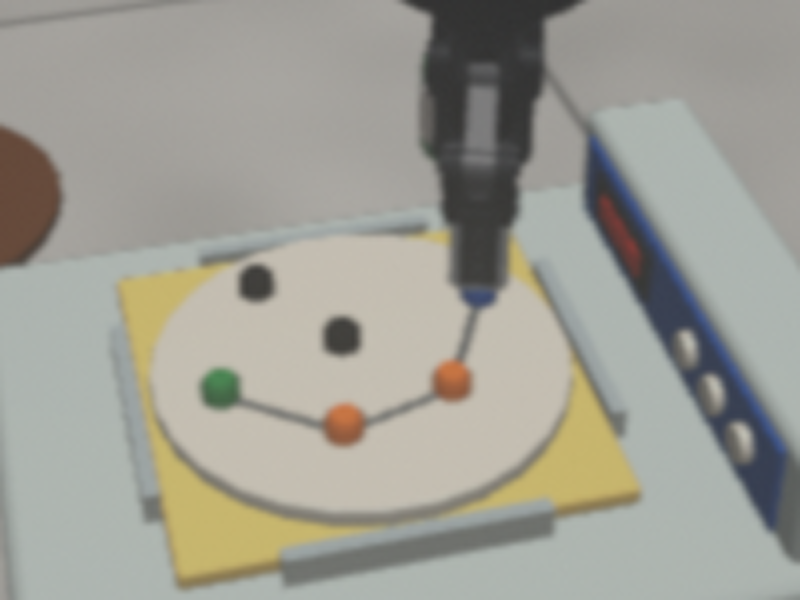

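The tip sits on blue at (478,290). The stage is about 9 crop pixels lower than before (green went from y 379 to 388), which is about 4 mm and agrees with the 5.0 N reading. I'm lifting and moving to orange 1.

Emit:
step_arm:
  increments: [-0.15,0,0,0,-0.3,0,0,0,-0.3,0,0,0]

```text
t: 3.62
position: [0.5717, -0.0372, 0.1198]
eef_rot: [-147.4, 89.6, -77.9]
wrist_force: [0.1, -0.6, 1.1]
opening: 0.0001
```

```bash
python3 d.py o1 .117
```

```text
o1 inc [ 0.038  0.112 -0.649] pos [ 0.5717 -0.0372  0.1198] tilt [ 0.0013 -0.0062 -1.    ] F [ 0.08 -0.61  1.1 ] t 3.6167
```

Emit:
step_arm:
  increments: [0,0.06,-0.3,0,0.03,0.11,-0.65,0,0.03,0.11,-0.65,0,0.03,0.11,-0.65,0,0.03,0.11,-0.65,0]

```text
t: 4.03
position: [0.5456, -0.0828, 0.118]
eef_rot: [-141.5, 89.6, -71.9]
wrist_force: [0.4, 0.1, 0.7]
opening: 0.0003
```

```bash
python3 d.py o1 .100
```

```text
o1 inc [ 0.225  0.006 -0.   ] pos [ 0.5456 -0.0828  0.118 ] tilt [ 0.002  -0.0062 -1.    ] F [0.37 0.11 0.65] t 4.0333
```

Emit:
step_arm:
  increments: [0.1,0,0,0,0.2,0,0,0,0.24,0,0,0,0.27,0,0,0,0.3,0,0,0,0.31,0,0,0,0.31,0,0,0,0.31,0,0,0]

```text
t: 4.7
position: [0.5457, -0.0829, 0.0934]
eef_rot: [-140.2, 89.6, -70.6]
wrist_force: [-2.6, 2.1, 5.6]
opening: 0.0006
```

```bash
python3 look.py o1; python3 d.py o1 .093
```

```text
F [-1.57  2.6   3.8 ] z [ 0.5458 -0.083   0.0935]
o1 inc [ 0.006  0.008 -0.   ] pos [ 0.5458 -0.083   0.0935] tilt [ 0.0025 -0.0063 -1.    ] F [-0.96  2.41  4.17] t 4.85
```

View pics/side_o1.png

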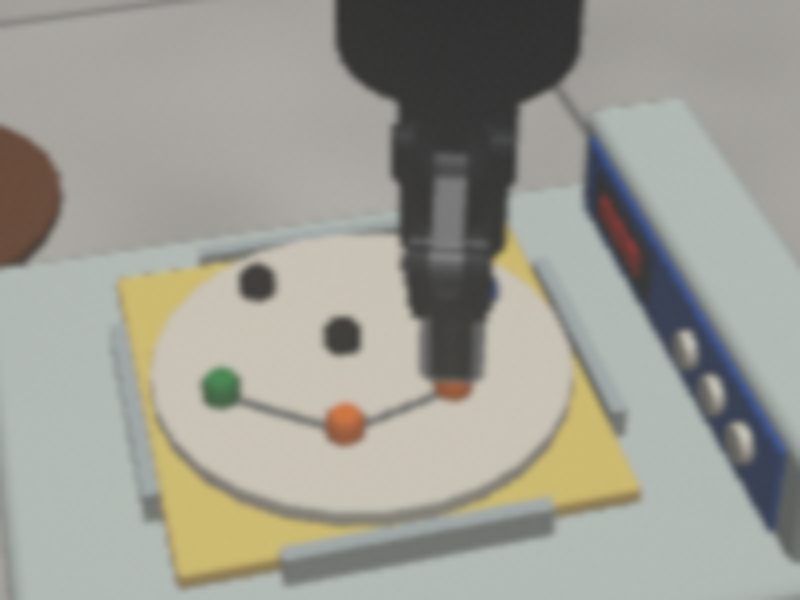

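The tip is on orange 1 at (452,380). The stage is down again (green at y 388), about 3.5 mm by height. Lifting now.

Emit:
step_arm:
  increments: [-0.15,0,0,0,-0.3,0,0,0,-0.3,0,0,0]

```text
t: 5.1
position: [0.5472, -0.0833, 0.1204]
eef_rot: [-117.8, 89.4, -48.2]
wrist_force: [-0.0, -1.6, 0.4]
opening: -0.0003
```

```bash
python3 d.py o2 .117
```

```text
o2 inc [ 0.039  0.461 -0.306] pos [ 0.5472 -0.0833  0.1204] tilt [ 0.0067 -0.0075 -0.9999] F [-0.   -1.57  0.36] t 5.1
```

Emit:
step_arm:
  increments: [0,0.23,-0.15,0,0.03,0.46,-0.31,0,0.03,0.46,-0.31,0,0.03,0.46,-0.31,0,0.03,0.46,-0.31,0]

```text
t: 5.52
position: [0.5049, -0.0939, 0.1182]
eef_rot: [-113.8, 89.4, -44.3]
wrist_force: [-0.1, 0.1, 0.5]
opening: 0.0004
```

```bash
python3 d.py o2 .093
```

```text
o2 inc [0.315 0.014 0.003] pos [ 0.5049 -0.0939  0.1182] tilt [ 0.008  -0.0078 -0.9999] F [-0.06  0.08  0.49] t 5.5167
```

Emit:
step_arm:
  increments: [0.1,0.01,0,0,0.2,0.014,0,0,0.24,0.014,0,0,0.27,0.014,0,0,0.3,0.014,0,0,0.32,0.014,0,0,0.32,0.014,0,0,0.32,0.014,0,0]

```text
t: 6.18
position: [0.504, -0.0936, 0.0928]
eef_rot: [-113.9, 89.4, -44.4]
wrist_force: [-1.7, 2.0, 5.0]
opening: -0.0001
```

```bash
python3 look.py o2; python3 d.py o2 .093
```

```text
F [-2.51  1.87  5.29] z [ 0.5041 -0.0936  0.0928]
o2 inc [-0.002  0.     0.003] pos [ 0.5041 -0.0936  0.0928] tilt [ 0.0082 -0.0079 -0.9999] F [-2.6   1.8   4.56] t 6.3333
```

View pics/side_o2.png

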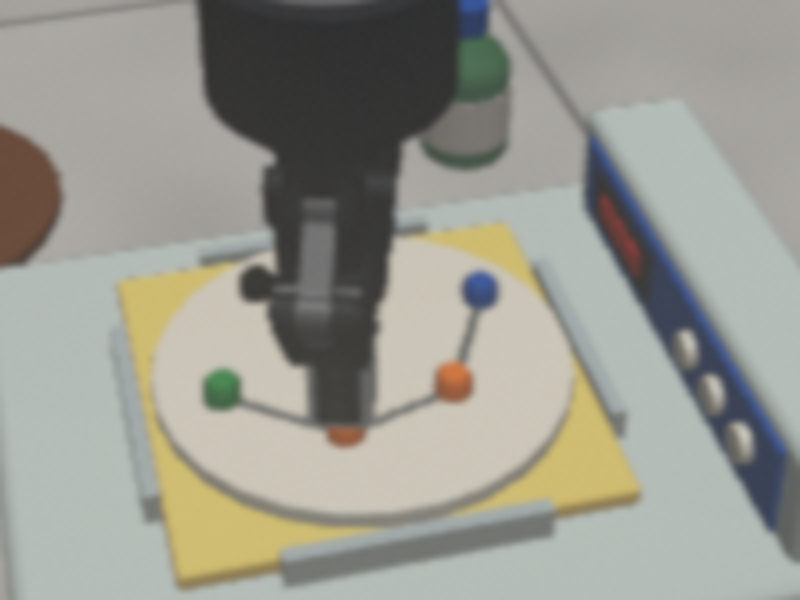

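The tip is on orange 2 at (345,428), with the stage down about 4 mm (green at y 389). Green is next.

Emit:
step_arm:
  increments: [-0.15,0,0,0,-0.3,0,0,0,-0.3,0,0,0]

```text
t: 6.58
position: [0.5051, -0.0939, 0.1186]
eef_rot: [-106.9, 89.1, -37.4]
wrist_force: [-0.7, -0.8, 0.8]
opening: -0.0001
```

```bash
python3 d.py green .117
```

```text
green inc [0.011 0.566 0.188] pos [ 0.5051 -0.0939  0.1186] tilt [ 0.0118 -0.009  -0.9999] F [-0.73 -0.79  0.81] t 6.5833
```

Emit:
step_arm:
  increments: [0,0.3,0.1,0,0,0.56,0.19,0,0,0.56,0.19,0,0,0.56,0.19,0,0,0.56,0.19,0]

```text
t: 7.0
position: [0.4692, -0.0643, 0.1178]
eef_rot: [-105.8, 89.1, -36.3]
wrist_force: [1.0, -0.6, -0.4]
opening: -0.0001
```

```bash
python3 d.py green .0927; python3 look.py g0
```

```text
green inc [ 0.314  0.02  -0.   ] pos [ 0.4692 -0.0643  0.1178] tilt [ 0.0128 -0.0094 -0.9999] F [ 1.   -0.58 -0.45] t 7.0
F [-0.01  0.12 -0.16] z [ 0.4691 -0.0645  0.1177]
```

View pics/side_g0.png

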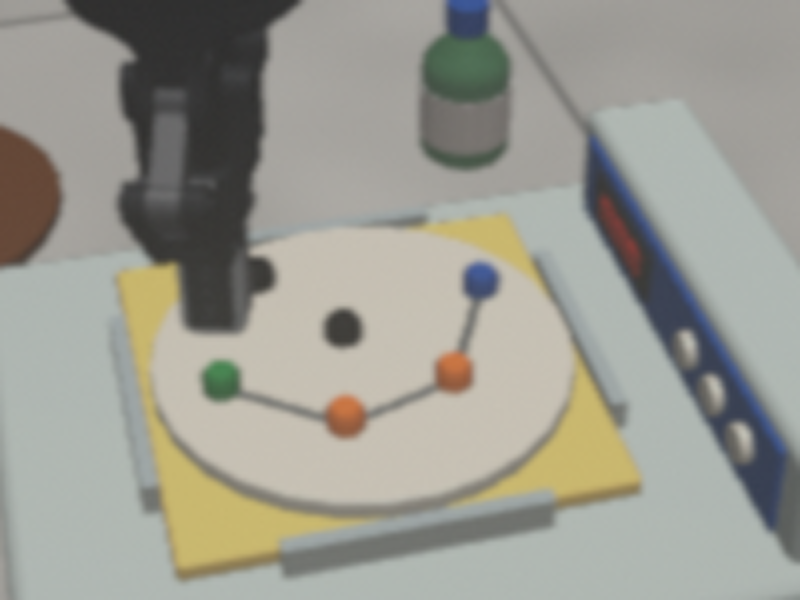

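The stage is back at rest (green at y 379) and the tip is above green. Pressing now.

Emit:
step_arm:
  increments: [0.1,0.01,0,0,0.2,0.02,0,0,0.24,0.02,0,0,0.27,0.02,0,0,0.3,0.02,0,0,0.32,0.02,0,0,0.32,0.02,0,0,0.32,0.02,0,0]

```text
t: 7.82
position: [0.4677, -0.0641, 0.0922]
eef_rot: [-107.3, 89.1, -37.8]
wrist_force: [-3.6, 0.3, 6.0]
opening: 0.0
```

```bash
python3 look.py g1; python3 d.py green .093
```

```text
F [-3.4   0.1   5.32] z [ 0.4678 -0.0641  0.0923]
green inc [-0.008 -0.002  0.002] pos [ 0.4678 -0.0641  0.0923] tilt [ 0.0121 -0.0093 -0.9999] F [-3.63  0.09  5.19] t 7.9667
```

View pics/side_g1.png

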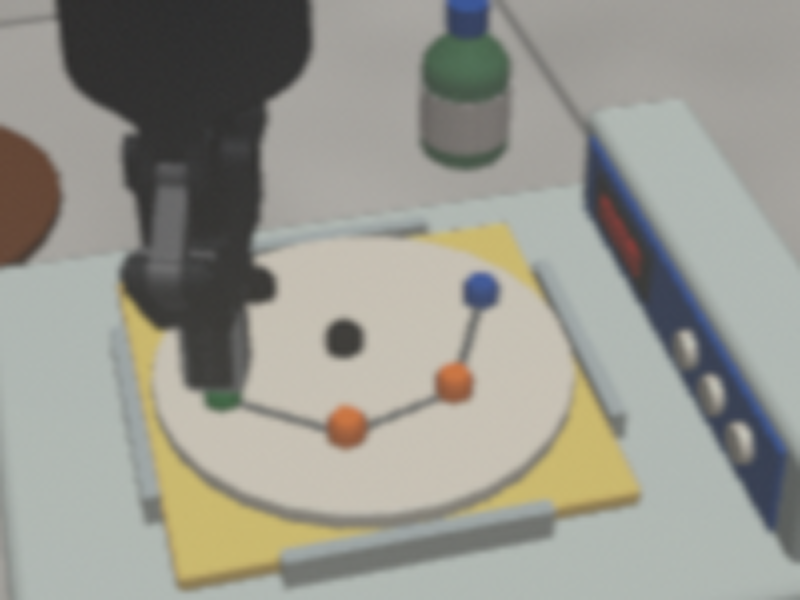

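The tip is pressing green at (220,388). The stage is about 4.5 mm down (orange 1 went from y 372 to 383) at about 5.3 N and steady, so I'm handing in.

```bash
python3 - <<'E'
from bench import finish_job
print(finish_job())
E
```

```text
the job is handed in; nothing more can be done
None
```

I pressed the white plate's domes with shut fingertips in the order asked: blue, orange 1, orange 2, green. I lifted clear between touches and handed in at about 8 s while still holding green.

| Dome | Vertical force | Stage travel (from tip height) |
|---|---|---|
| Blue | about 5.0 N | about 4 mm |
| Orange 1 | 3.8–5.6 N | about 3.5 mm |
| Orange 2 | about 5 N | about 4 mm |
| Green (held) | about 5.3 N | about 4.7 mm |

- **Stage:** side pictures showed it give at each press, and an extra one before green showed it back at rest. All four presses were well inside the 2–8.5 mm range.
- **Left alone:** in those pictures the plate had not visibly turned or shifted, and the tip stayed clear of the black domes. I took no closing picture of the marker, dish stack and jar; the tool only passed well above the table.
- **Force readings:** they scattered by about 1 N, so on orange 1 the force alone fits anything from roughly 2.5 to 5 mm. There was also a sideways force of 1.5–3.5 N during the presses, but no slip was visible.

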